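# Tap the risen work down onto its parallels in a tilted vise

## Robot

A 7-joint arm with a two-finger parallel gripper is mounted at the origin on a cart in front of the work surface, level with it; the furniture and walls round the work are solid. World frame = base frame: x ahead of the robot, y to its left, z up, the work surface at z = 0. Lengths are in mm, angles in degrees, forces in N, time in s.
With the tool pointing down it reaches from about 350 to 775 mm from the base axis. Payload 3.1 kg.
Tool frame: the origin (TCP) lies midway between the tips of the shut fingers; the grasp point (between the pads) lies 19 mm behind it; z points along the fingers, y is the line along which they close (so a half turn about z gives the same grasp; the last joint's range is limited). The gripper opens to 85 mm and grips with 20 to 120 N. Pads are 22 mm wide; open, the fingers measure 114 mm over their backs; the gripper's body (76 mm by 85 mm) begins 54 mm behind the grasp point. The pads swing forward as they close: fully open they stand 13 mm farther back than shut.
Start: joints at [70.319, 17.813, 0.802, 86.603, -0.252, 75.585, -1.558], TCP at [163.515, -525.148, 231.304] pointing down, gripper open.
Joint ranges: [-154.91, 154.91], [-16.99, 109.72], [-72.82, 74.43], [7.12, 147.25], [-82.49, 262.49], [11.32, 116.49], [-174.64, 174.64]. Speed limits (degrees/s): [159.86, 159.86, 180, 180, 180, 180, 180].

## Interface

Orientations are given as a 3x3 rotation matrix whose columns are the frame's x, y, z axes.
In Python, from cell import manip, capture, masks_of, mark_of gives the robot as it stands.
- The arm moves only by the tool jog_arm, never from a script. Its argument "series" is a list of rows, each a list of 7 numbers: the turn, a rotation vector about the tool's x, y, z in units of 10 degrees (1.0 is 10 degrees), then the shift along the tool's x, y, z in cm, then the finger opening in cm, from 0 to 8.54. In form: [[ax, ay, az, tx, ty, tz, jaw], ...]. A call has 1 to 5 rows; each row shifts and turns the commanded pose from where the row before left it, along the tool's axes as they then stand; what a row does not reach is not made up. A row lasts 1/8 s, in which the tool goes at most 62.5 mm and 10.7 degrees, less where a joint would pass 70% of its speed; a pose out of reach is approached as far as the arm can. A call with a gripper value outside its range is refused whole. The fingers move at their own pace and stop on an object; the grip force is fixed at half the most. Time passes only in rows, so rows that do not move let the fingers close. It gives the time, the measured TCP pose, the force, the opening and the grip force at its end, in the units of the state.
- manip.get_state(): the state, without advancing time (a new reading comes with each control period).
- capture(name): name is "scene" or "top" or "wrist"; returns a dict with "frame" (400x640x3 uint8, red, green, blue), "range_z" (400x640 float32, mm along the optical axis (not along the pixel's ray), 0 where there is no reading), "fx", "fy", "cx", "cy" (pixels), "dist" ([k1, k2, p1, p2, k3] as OpenCV has them; the pictures are not rectified), "R" (3x3) and "t" (3): a world point X has camera coordinates R X + t. Camera axes: x right, y down, z forward; pixel columns grow to the right and rows downward; lengths in mm; the calibration is good to about 2 mm. A picture is of the moment at which its call begins.
- manip.finish_job(): hands the job in; it is judged then, once.
Trained networks look in a picture, given as the dict that the camera call returned (one of the last four; its "shot" number tells which), for a name from the list of things; names that differ only in an ending like _2 or _b are one class to them, and where a whole thing is asked for, a point or a joint stands for the part that bears it (a point fixed in the world has none). Each returns a list of dicts, best first, with "score" (0 to 1); they miss things now and then, are a little off and sometimes report something else, mostly with a low value. They report only what shows in the picture. A call takes as long as a camera call.
- masks_of(picture, target): "region" (400x640 bool, what is visible of it) and "location" ([column, row] as shares, 0 to 1, of the picture: columns of its width, rows of its height, amid what is visible of it).
- mark_of(picture, target): "location" ([column, row] as shares, 0 to 1, of the picture: columns of its width, rows of its height: a listed point, or the origin of a listed thing).
The state is a dict: "time_s": time; "joint_pos": joint angles; "qd": joint speeds; "effort": joint torques, N m; "eef_pos": TCP position; "tool_rot": TCP orientation; "contact_force": force on the tool from outside, world axes, zero at the start; "moment": the same for the moment, N m; "finger_gap": finger opening in mm; "gripper_force": force on a finger pad.
Only numpy, scipy, OpenCV 4.12 (cv2) and the standard library are available. Lean on these libraries where they do the work, as an engineer would, in place of code of your own. Each camera call takes 0.05 s, during which the arm holds its last target. There are 200 camera calls.

## Task

The aluminium block rode up and went askew when the tilted vise was nipped, and the front parallel under it has crept out to the left. Slide that parallel back in until its end is flush with the ends of the jaws, then tap the block down with the soft mallet, striking lightly and square on its sloping top towards one end and the other, until it sits level on both parallels and they are held fast. Stand the mallet back on its face on the bench, and do not push the block with the gripper itself or disturb the tools lying about.

Things in the scene. Friction and masses are not known exactly. Their poses are not given: they have to be found in the camera images.
- vise: Blue tilting machine vise bolted to the bench, about 190 x 120 x 150 mm. Origin: centre of its base's underside; x to its raised rear (away from the robot at yaw 0), y along the jaws to the left, z up. The bed is fixed at 30 degrees, high at the rear: its normal is n = (-0.5, 0, 0.866), upslope is u = (0.866, 0, 0.5) in this frame. Screw and T-bar are behind the rear jaw, tops at 160 mm.
- bed (a point): Middle of the vise's bed between the jaws, 62 mm above the bench; axes as the vise's. The steel-faced jaws run along y from -60 to +60 mm, 46 mm apart along u, and stand 46 mm off the bed. Beside them is open space: only the base (14 mm high, 55 mm to either side) and the lock nuts at the rear stick out as far.
- parallel_front: Bright steel bar (parallel) 120 mm long (its y), 10 mm thick (its x, along u), 26 mm high (its z, along n), 0.22 kg, loose on the bed against the low front jaw, held to the jaw by a light spring. Origin: centre of its underside. At the start it sticks out of the left (+y) end by 25 to 45 mm; 4 to 6 N slides it along y while the block is up. A finger pushing it also meets the jaw's end at home.
- home_front (a point): Where the front parallel's origin belongs: (-15, 0, 53) mm in the vise's frame; axes as the vise's. Home means its y in this frame is 0 within 6 mm, its ends flush with those of the jaws.
- parallel_rear: Twin of the front parallel, against the rear jaw. It is home already (within 3 mm), its origin at about (15, 0, 71) mm in the vise's frame.
- work_top (a point): Middle of the top of the aluminium block (100 mm along the jaws, 45 across, 36 high; scribed cross on blue dye). z: the face's outward normal; y: along the block to the left. Seated, it lies 62 mm off the bed along n, 16 mm above the jaws. It is gripped by friction: it sinks under 8 N plus 0.2 N per mm/s, rocks under 0.16 N m plus 0.2 per rad/s, so a brisk light tap drives it only a few mm.
- work (a joint): Height of the block's middle above its seat on the parallels, m, along n: 0 when seated, 0.006 to 0.009 at the start. It stays where it is put.
- work_cock (a joint): How far the block is askew, rad, turned about u: positive when its left (+y) end is the high one; 0 when level, -0.07 to 0.07 at the start. It stays where it is put.
- mallet: Soft mallet, 0.42 to 0.58 kg, standing by itself on one of its orange faces. Head: upright cylinder 44 mm across, 100 mm high. Wooden handle 20 mm wide (its y), 28 mm high, centre line 50 mm above the lower face, reaching from the head to 184 mm along the mallet's -x, roughly towards the robot. Origin: centre of the lower (striking) face; z up the head.
- mallet_grip (a point): Place to take the mallet: on its handle's centre line, 42 mm from the head's axis (20 mm clear of the head), 50 mm above the lower face; axes as the mallet's. Held close to the head it twists least in the grip when it strikes.
- oiler: Copper oil can with a long spout, 61 mm across, 181 mm tall; leave alone. Origin: centre of its underside.
- dividers: Steel calipers lying flat, 117 x 88 x 8 mm; leave alone. Origin: centre of the underside.
- open_spanner: Open-ended spanner lying flat, 216 x 40 x 8 mm; leave alone. Origin: centre of the underside.

How it is judged (in metres and radians):
On the way, in this order (a step that is already met when the one before it is completed fails the run):
1. the front parallel is back home, flush with the ends of the jaws within 6 mm, while the block is still up (y of parallel_front in the frame of vise between -0.006 and 0.006 m and value of joint work above 0.003 m), for 0.2 s.
2. the block is down on both parallels (within 1.5 mm and 0.02 rad) and presses on each with more than 0.6 N (y of parallel_front in the frame of vise between -0.006 and 0.006 m and value of joint work below 0.0015 m and value of joint work_cock between -0.02 and 0.02 rad and contact force between work_c0 and parallel_front above 0.6 N and contact force between work_c0 and parallel_rear above 0.6 N), for 0.3 s.
At the end, for the whole second after the job is handed in: the block sits on both parallels (middle within 1.5 mm of its seat, level within 0.02 rad) and presses on each with more than 0.6 N, the front parallel is flush with the jaw ends within 6 mm and the rear one within 8 mm, and the mallet stands at rest on its face on the bench (upright within 0.1 rad) (all of step 2 and y of parallel_rear in the frame of vise between -0.008 and 0.008 m and angle between mallet's own z axis and vertical below 0.1 rad and height (world z) of mallet below 0.008 m and linear speed of mallet below 0.02 m/s); the robot touches nothing.
It fails at once if the gripper or arm pushes the block itself (over 2 N) (contact force between any of the fingers, the arm and work_c0 above 2 N).
It fails at once if the mallet strikes the block out of square: over 4 N with its axis more than 0.3 rad off the face's normal (contact force between mallet and work_c0 above 4 N and angle between the z axis of mallet and the z axis of work_top, either way round above 0.3 rad).
It fails at once if a heavy blow: the mallet strikes the block with over 90 N (contact force between mallet and work_c0 above 90 N).
It fails at once if a tool lying about is disturbed (moved over 20 mm) (distance of any of oiler, dividers, open_spanner from where it was at the start of the episode above 0.02 m).
It also fails if it takes over 64 s, if anything falls off the work surface, if the arm or the gripper's body presses on something with over 40 N, if the wrist force passes 120 N, or if a joint passes its speed limit or range.

## Working session

There is one attempt and no reset: what is moved stays moved. The work goes in short steps, Python scripts to look and compute and a tool call to move; the robot and the scene stay as the last step left them, time stands still between calls to the robot, and variables do not carry over. Pictures are saved under pics/ and viewed, at most 10 in all, crops included, and the job is handed in when it is done.

Besides the shell and the picture viewer there is one more tool, called after ">>>" as name(argument=value, ...), one argument or row to a line, values as JSON. jog_arm: Moves the arm, as the interface text tells. Its arguments: {"type":"object","properties":{"series":{"type":"array","items":{"type":"array","items":{"type":"number"}}}},"required":["series"]}

```bash
mkdir -p pics; ls
cat > h.py <<'E'
import numpy as np, cv2
from cell import manip, capture, masks_of, mark_of
def K(c): return np.array([[c['fx'],0,c['cx']],[0,c['fy'],c['cy']],[0,0,1.]])
def save(c,n): cv2.imwrite('pics/'+n,c['frame'][:,:,::-1])
def ray(c,px):
    p=cv2.undistortPoints(np.array([[px]],float),K(c),np.array(c['dist'],float))[0,0]
    R=np.array(c['R']);t=np.array(c['t'])
    return -R.T@t, R.T@np.array([p[0],p[1],1.])   # origin, dir with z-depth 1
def cloud(c,m):
    v,u=np.nonzero(m&(c['range_z']>0)); z=c['range_z'][v,u]
    p=cv2.undistortPoints(np.stack([u,v],1).astype(float)[:,None],K(c),np.array(c['dist'],float))[:,0]
    P=np.c_[p*z[:,None],z]; return (P-np.array(c['t']))@np.array(c['R'])
def onplane(c,px,z):
    o,d=ray(c,px); return o+d*(z-o[2])/d[2]
def px(l): return [l[0]*640,l[1]*400]
E
python3 - <<'E'
from h import *
np.set_printoptions(precision=1,suppress=True)
s=manip.get_state();print(s['time_s'],s['eef_pos'],s['tool_rot'])
for n in ['scene','top']:
    c=capture(n);save(c,n+'0.png');print(n,'cam at',-np.array(c['R']).T@c['t'])
    for t in ['vise','bed','parallel_front','home_front','work_top','mallet','mallet_grip','oiler','dividers','open_spanner']:
        r=mark_of(c,t); 
        if r: 
            a=px(r[0]['location']); print(t,round(r[0]['score'],2),np.array(a),onplane(c,a,{'bed':62,'work_top':120,'mallet_grip':50}.get(t,0)))
E
```

```text
pics
0.0 [ 163.3 -524.4  230.2] [[ 1.   0.3 -0. ]
 [ 0.3 -1.   0. ]
 [-0.  -0.  -1. ]]
scene cam at [-360.   462.4  707.1]
vise 0.81 [403.9 222.7] [ 527.1 -200.6    0. ]
bed 0.88 [410.5 206.2] [ 511.2 -206.3   62. ]
parallel_front 0.68 [395.5 208.6] [ 603.8 -222.4    0. ]
home_front 0.97 [411.6 207.6] [ 586.6 -268.7    0. ]
work_top 0.84 [412.2 194.5] [ 480.7 -185.   120. ]
mallet 0.72 [280.4 251. ] [559.8 165.5   0. ]
mallet_grip 0.69 [289.  238.8] [533.7 148.4  50. ]
oiler 0.91 [250.6 227.6] [703.4 201.9   0. ]
open_spanner 0.57 [348.6 278.2] [382.  57.   0.]
top cam at [ 432.6   23.3 1008.5]
vise 0.83 [422.4 222.5] [ 520.1 -213.     0. ]
bed 0.18 [431.1 230.1] [ 498.2 -216.4   62. ]
parallel_front 0.71 [409.5 221. ] [ 524.1 -183.7    0. ]
home_front 0.7 [333.7 224.9] [518.6 -12.9   0. ]
work_top 0.76 [434.1 231.3] [ 491.7 -207.7  120. ]
mallet 0.85 [248.3 204.1] [568.9 178.7   0. ]
mallet_grip 0.78 [258.1 216.1] [535.8 149.9  50. ]
oiler 0.76 [237.4 150. ] [695. 205.   0.]
dividers 0.59 [329.9 221.3] [526.8  -4.6   0. ]
open_spanner 0.58 [302.8 285.5] [385.8  58.1   0. ]
```

View pics/scene0.png

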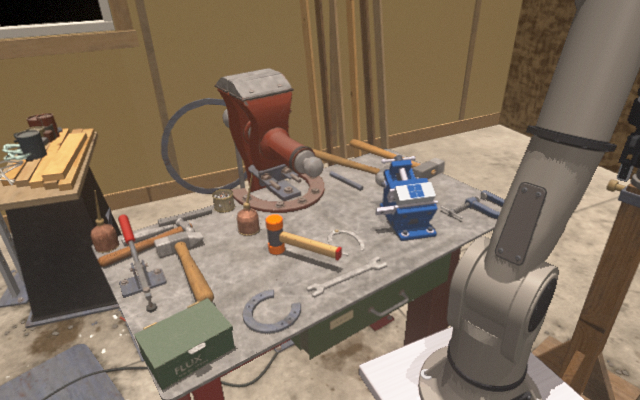

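View pics/top0.png

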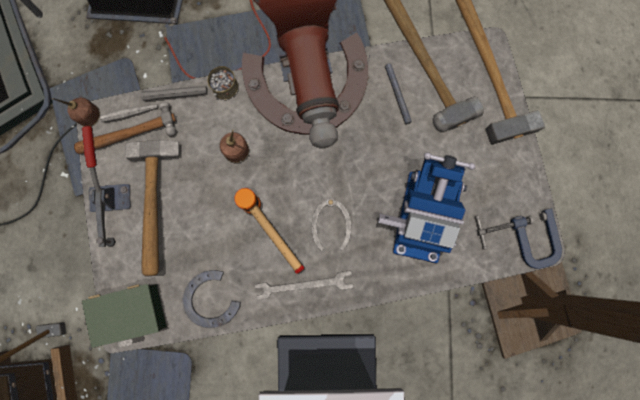

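Run:
```python
from h import *
np.set_printoptions(precision=2,suppress=True)
c=capture('top');c2=capture('scene')
for cc in (c,c2):
  for t in ['work','parallel_front','vise','mallet']:
    r=masks_of(cc,t)
    if not r: print(t,'none');continue
    m=r[0]['region'];P=cloud(cc,m)
    print(t,r[0]['score'],m.sum(),'min',P.min(0),'max',P.max(0),'med',np.median(P,0))
    if t=='work':
        Q=P
        for i in range(4):
            mm=np.median(Q,0) if i==0 else Q.mean(0); u,s,v=np.linalg.svd(Q-mm,full_matrices=False);n=v[2]*np.sign(v[2][2])
            d=(Q-mm)@n; Q=Q[abs(d)<3]
        print('plane n',n,'mean',Q.mean(0),'rect',cv2.minAreaRect(Q[:,:2].astype(np.float32)),len(Q))
    if t=='mallet':
        H=P[P[:,2]>85]; print('head',len(H),H.mean(0),cv2.minEnclosingCircle(H[:,:2].astype(np.float32)))
        H=P[(P[:,2]>55)&(P[:,2]<72)]; print('handle',H.mean(0),cv2.minAreaRect(H[:,:2].astype(np.float32)))
```

```text
work 0.86 1243 min [ 460.03 -253.67   93.58] max [ 527.89 -150.16  136.55] med [ 494.88 -202.19  123.26]
plane n [-0.4   0.13  0.9 ] mean [ 486.73 -203.58  121.17] rect ((492.5525207519531, -201.8287353515625), (99.75774383544922, 42.0172004699707), 73.56181335449219) 653
parallel_front 0.47 259 min [ 502.99 -161.05   -2.38] max [ 541.52 -104.62   87.32] med [ 518.49 -129.45   73.56]
vise 0.57 5727 min [ 430.89 -322.21   -3.36] max [ 677.73 -142.59  166.52] med [ 537.41 -209.47  116.17]
mallet 0.84 1296 min [413.37  54.81  -4.04] max [608.55 209.38 104.15] med [525.88 140.14  63.96]
head 376 [567.13 171.12  99.24] ((568.074462890625, 171.81283569335938), 22.068313598632812)
handle [486.47 111.33  62.73] ((489.9189758300781, 111.52760314941406), (173.62774658203125, 29.04323387145996), 38.64481735229492)
work 0.67 1403 min [409.86  15.6   -2.38] max [737.16 196.15 103.24] med [538.24 153.9   58.65]
plane n [ 0.53 -0.76  0.37] mean [497.79 131.04  68.74] rect ((510.56829833984375, 136.12132263183594), (235.02232360839844, 42.1185417175293), 32.335838317871094) 206
parallel_front 0.71 757 min [ 458.64 -415.35   -1.73] max [ 685.56 -146.23  135.49] med [ 487.23 -196.42  118.39]
vise 0.67 3375 min [  428.75 -1497.89  -763.42] max [2259.01 -138.15  165.56] med [ 490.82 -198.78   91.79]
mallet 0.72 1411 min [409.86  19.84  -1.54] max [746.85 196.15 103.24] med [541.13 153.11  58.49]
head 205 [561.23 176.53  97.27] ((567.0025634765625, 176.11373901367188), 23.676969528198242)
handle [491.53 124.13  62.51] ((499.9414367675781, 122.38191223144531), (202.1871337890625, 36.8022575378418), 39.6569709777832)
```

The pictures show the vise at about (430,215) in the top view. Its parallel sticks out left at (390,223). The mallet stands with its head at (246,199) and its handle toward (300,268). The vise is yawed about -16°. Next I'll write a planner helper and move to a spot above the vise's left side.

```bash
cat >> h.py <<'E'
from scipy.spatial.transform import Rotation as Ro
np.set_printoptions(precision=2,suppress=True)
def rz(a): return Ro.from_euler('z',a,degrees=True).as_matrix()
DOWN=np.diag([1.,-1,-1])
def plan(p,R,n=None,start=None,jaw=0):
    """rows (tool axes, row units) to go straight to pose p,R; prints and returns end pose"""
    if start is None:
        s=manip.get_state(); start=(np.array(s['eef_pos']),np.array(s['tool_rot']))
    p0,R0=start; p=np.array(p,float)
    w=Ro.from_matrix(R0.T@R).as_rotvec(); L=np.linalg.norm(p-p0)
    if n is None: n=int(max(1,np.ceil(L/55),np.ceil(np.degrees(np.linalg.norm(w))/9.5)))
    print('rows',n,'dist',round(L,1),'deg',round(np.degrees(np.linalg.norm(w)),1))
    for k in range(n):
        Rk=R0@Ro.from_rotvec(w*k/n).as_matrix()
        print(np.round(np.r_[np.degrees(w)/n/10, Rk.T@(p-p0)/n/10, jaw],2).tolist())
    return p,R
E
cat > v.py <<'E'
from h import *
VY=-16.4; VO=np.array([525.8,-211.6,0])
def V(*p): return VO+rz(VY)@np.array(p,float)
E
python3 - <<'E'
from v import *
plan(V(-40,140,200),rz(VY)@DOWN)
E
```

```text
rows 11 dist 586.4 deg 33.7
[0.0, 0.0, 0.31, 4.4, -3.0, 0.28, 0.0]
[0.0, 0.0, 0.31, 4.23, -3.23, 0.28, 0.0]
[0.0, 0.0, 0.31, 4.05, -3.45, 0.28, 0.0]
[0.0, 0.0, 0.31, 3.86, -3.67, 0.28, 0.0]
[0.0, 0.0, 0.31, 3.66, -3.87, 0.28, 0.0]
[0.0, 0.0, 0.31, 3.45, -4.06, 0.28, 0.0]
[0.0, 0.0, 0.31, 3.22, -4.24, 0.28, 0.0]
[0.0, 0.0, 0.31, 2.99, -4.4, 0.28, 0.0]
[0.0, 0.0, 0.31, 2.75, -4.56, 0.28, 0.0]
[0.0, 0.0, 0.31, 2.51, -4.7, 0.28, 0.0]
[0.0, 0.0, 0.31, 2.25, -4.82, 0.28, 0.0]
```

>>> jog_arm(
  series=[
    [0,0,0.31,4.4,-3.0,0.1,0],
    [0,0,0.31,4.2,-3.2,0.1,0],
    [0,0,0.31,4.0,-3.5,0.1,0],
    [0,0,0.31,3.9,-3.7,0.1,0],
    [0,0,0.31,3.7,-3.9,0.1,0],
  ],
)

```text
time_s: 2.22
eef_pos: [330.0, -314.6, 226.6]
tool_rot: [[1.0, 0.029, 0.001], [0.029, -1.0, -0.001], [0.001, 0.001, -1.0]]
contact_force: [0.5, -0.2, 0.0]
finger_gap: 0.1
gripper_force: 0.0
```

>>> jog_arm(
  series=[
    [0,0,0.31,3.4,-4.1,0.1,0],
    [0,0,0.31,3.2,-4.2,0.2,0],
    [0,0,0.31,3.0,-4.4,0.5,0],
    [0,0,0.31,2.7,-4.6,0.5,0],
    [0,0,0.31,2.5,-4.7,0.5,0],
  ],
)

```text
time_s: 2.85
eef_pos: [494.9, -106.2, 208.4]
tool_rot: [[0.971, -0.239, 0.001], [-0.239, -0.971, -0.001], [0.001, 0.0, -1.0]]
contact_force: [0.3, -1.3, 0.1]
finger_gap: 0.1
gripper_force: 0.0
```

>>> jog_arm(
  series=[
    [0,0,0.31,2.2,-4.8,0.5,0],
    [0,0,0,0,0,0,0],
  ],
)

```text
time_s: 3.1
eef_pos: [528.4, -59.8, 202.8]
tool_rot: [[0.96, -0.28, 0.001], [-0.28, -0.96, 0.004], [-0.001, -0.004, -1.0]]
contact_force: [0.6, -0.6, -0.6]
finger_gap: 0.2
gripper_force: 0.0
```

Run:
```python
from v import *
s=manip.get_state();print(s['time_s'],s['eef_pos'],s['contact_force'],s['joint_pos'])
c=capture('wrist');save(c,'w1.png');print('cam',-np.array(c['R']).T@c['t'])
for t in ['vise','bed','parallel_front','home_front','work_top']:
    for r in mark_of(c,t)[:1]: print(t,round(r['score'],2),np.array(px(r['location'])))
for t in ['parallel_front','work']:
    for r in masks_of(c,t)[:1]:
        P=cloud(c,r['region']);Q=(P-VO)@rz(VY);print(t,r['score'],len(P),'vise-frame',np.percentile(Q,[1,50,99],axis=0))
```

```text
3.1 [528.41 -59.83 202.82] [ 0.56 -0.56 -0.56] [  20.42   17.98  -20.12   91.56    6.18   71.56 -107.02]
cam [595.01 -80.28 345.23]
vise 0.68 [462.78 145.2 ]
parallel_front 0.59 [433.98 171.08]
home_front 0.42 [100.29 207.8 ]
work_top 0.8 [529.98 211.52]
parallel_front 0.63 2233 vise-frame [[-38.6   36.93  55.56]
 [-26.56  71.22  71.08]
 [-17.16 101.61  78.24]]
work 0.49 9529 vise-frame [[-153.06  256.68   -0.32]
 [ -77.34  358.58   62.75]
 [ -45.94  396.63  100.81]]
```

View pics/w1.png

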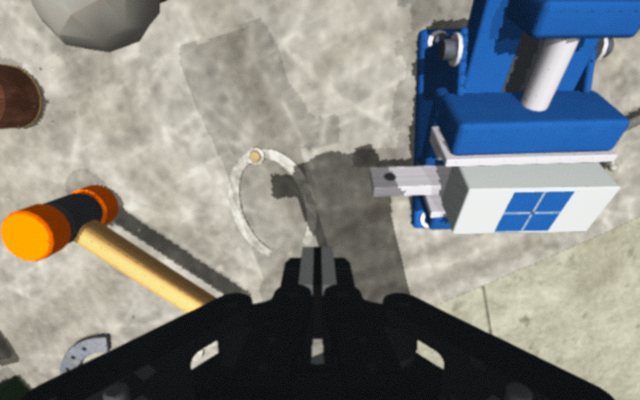

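The wrist view shows the bar sticking out left of the jaws with its end at about (372,181), and the block with its blue cross centred at (532,212).

Run:
```python
from v import *
c=capture('wrist')
m=np.ones((400,640),bool)
P=cloud(c,m);v,u=np.nonzero(m&(c['range_z']>0));Q=(P-VO)@rz(VY)
# bar top
k=(u>360)&(u<436)&(v>160)&(v<205)&(Q[:,2]>50)
B=Q[k];print('bar',k.sum(),np.percentile(B,[2,50,98],axis=0)); print(cv2.minAreaRect(B[:,:2].astype(np.float32)))
# block top plane
k=(u>470)&(u<615)&(v>180)&(v<228);T=Q[k];T0=T
for i in range(5):
    mm=T.mean(0);n=np.linalg.svd(T-mm,full_matrices=False)[2][2];n*=np.sign(n[2]);T=T[abs((T-mm)@n)<1.5]
print('plane n',n,len(T)); allk=(u>430)&(abs((Q-mm)@n)<2)&(Q[:,1]<60)&(Q[:,1]>-65)&(abs(Q[:,0]+33)<40)
A=Q[allk];r=cv2.minAreaRect(A[:,:2].astype(np.float32));print(r,A.mean(0)); print('vis y',np.percentile(A[:,1],[1,99]),'u vals',u[allk].max())
for p in [(532,212)]:
    o,d=ray(c,p);o=(o-VO)@rz(VY);d=d@rz(VY);t=((mm-o)@n)/(d@n);print('cross',o+t*d)
# rear jaw steel top front edge: line direction via pixels near z
k=(u>430)&(v>150)&(v<165)&(Q[:,2]>95);J=Q[k];print('jawtop',k.sum(),np.percentile(J,[2,50,98],axis=0),np.polyfit(J[:,1],J[:,0],1))
```

```text
bar 2515 [[-44.15  41.28  55.19]
 [-27.69  65.57  72.26]
 [-14.97 100.15  89.95]]
((-24.57260513305664, 70.19132995605469), (60.600589752197266, 44.371788024902344), 74.07904815673828)
plane n [-0.87 -0.14  0.48] 768
((-42.634552001953125, -3.3680953979492188), (26.94997787475586, 104.2759780883789), 14.636456489562988) [-34.94   0.11 123.66]
vis y [-49.28  47.34] u vals 603
cross [-54.5  -42.52  75.69]
jawtop 2286 [[ -7.68 -55.35 111.29]
 [ -2.85   3.07 114.54]
 [  1.43  57.64 116.83]] [-0.   -3.02]
```

Run:
```python
from v import *
R=rz(VY)@Ro.from_euler('x',-25,degrees=True).as_matrix()@DOWN
a=plan(V(-25,135,100),R)
b=plan(V(-25,125,60),R,1,a)
plan(V(-25,85,60),R,2,b)
c=capture('wrist')
P=cloud(c,np.ones((400,640),bool));Q=(P-VO)@rz(VY)
n=np.array([-.5,0,.866]);U=np.array([.866,0,.5]);q=Q-[0,0,62]
h=q@n;uu=q@U
k=(h>55)&(h<85)&(abs(uu)<18)&(abs(q[:,1])<47)
A=np.c_[q[k,1],uu[k],np.ones(k.sum())];w=np.ones(k.sum(),bool)
for i in range(6):
    x=np.linalg.lstsq(A[w],h[k][w],rcond=None)[0];r=h[k]-A@x;w=abs(r)<3
print('slope y (cock), slope u, height',x,w.sum())
k=(abs(h-np.c_[q[:,1],uu,np.ones(len(q))]@x)<3)&(abs(q[:,1])<65)&(abs(uu)<40)
print('y ext',np.percentile(q[k,1],[1,99]),'u ext',np.percentile(uu[k],[1,99]))
```

```text
rows 3 dist 104.7 deg 25.0
[-0.83, 0.0, -0.02, 0.51, 0.12, 3.45, 0.0]
[-0.83, 0.0, -0.02, 0.51, -0.38, 3.43, 0.0]
[-0.83, 0.0, -0.02, 0.51, -0.87, 3.34, 0.0]
rows 1 dist 41.2 deg 0.0
[0.0, 0.0, 0.0, 0.0, -0.78, 4.05, 0.0]
rows 2 dist 40.0 deg 0.0
[0.0, 0.0, 0.0, -0.0, 1.81, 0.85, 0.0]
[0.0, 0.0, 0.0, -0.0, 1.81, 0.85, 0.0]
slope y (cock), slope u, height [-0.01  0.   71.47] 4874
y ext [-50.06  47.77] u ext [-24.11  20.95]
```

>>> jog_arm(
  series=[
    [-0.83,0,0,0.5,0.1,3.45,0],
    [-0.83,0,0,0.5,-0.4,3.45,0],
    [-0.83,0,0,0.5,-0.9,3.35,0],
    [0,0,0,0,-0.8,4.05,0],
    [0,0,0,0,0.9,0.42,0],
  ],
)

```text
time_s: 4.22
eef_pos: [531.5, -92.3, 56.4]
tool_rot: [[0.958, -0.258, -0.129], [-0.288, -0.868, -0.404], [-0.008, 0.424, -0.906]]
contact_force: [0.6, 0.0, 0.1]
finger_gap: -0.2
gripper_force: 0.0
```

>>> jog_arm(
  series=[
    [0,0,0,0,0.9,0.42,0],
    [0,0,0,0,0.9,0.42,0],
    [0,0,0,0,0.6,0.28,0],
    [0,0,0,0,0.4,0.19,0],
    [0,0,0,0,0,0,0],
  ],
)

```text
time_s: 4.85
eef_pos: [526.4, -122.1, 60.0]
tool_rot: [[0.957, -0.263, -0.12], [-0.289, -0.868, -0.403], [0.002, 0.421, -0.907]]
contact_force: [2.3, 1.8, 1.8]
finger_gap: 0.1
gripper_force: 1.3
```

Run:
```python
from v import *
s=manip.get_state();print(s['time_s'],s['contact_force'],(np.array(s['eef_pos'])-VO)@rz(VY))
c=capture('wrist');save(c,'w2.png')
P=cloud(c,np.ones((400,640),bool));Q=(P-VO)@rz(VY);
k=(abs(Q[:,0]+27)<6)&(abs(Q[:,2]-76)<8)&(Q[:,1]>50);print(k.sum(),np.percentile(Q[k,1],[5,50,95]) if k.sum() else '')
```

```text
4.85 [2.31 1.84 1.76] [-24.67  86.08  60.  ]
1213 [51.42 62.27 73.05]
```

View pics/w2.png

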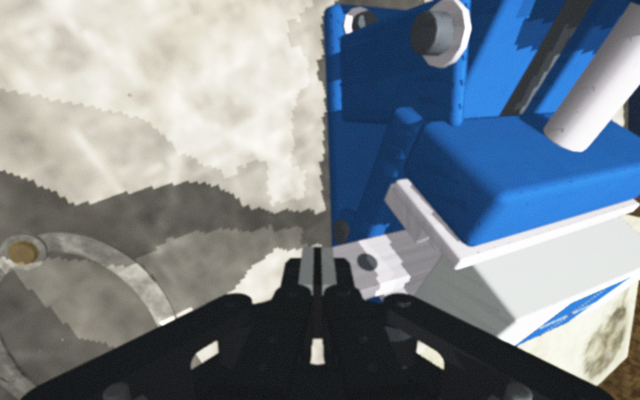

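The fingertips now sit at the bar's end, around (335,270). I'll keep pushing gently.

>>> jog_arm(
  series=[
    [0,0,0,0,0.36,0.17,0],
    [0,0,0,0,0.36,0.17,0],
    [0,0,0,0,0,0,0],
  ],
)

```text
time_s: 5.28
eef_pos: [525.1, -128.0, 59.7]
tool_rot: [[0.958, -0.262, -0.118], [-0.287, -0.87, -0.402], [0.003, 0.419, -0.908]]
contact_force: [2.9, 5.0, 1.1]
finger_gap: 0.0
gripper_force: 2.4
```

>>> jog_arm(
  series=[
    [0,0,0,0,0.27,0.13,0],
    [0,0,0,0,0,0,0],
  ],
)

```text
time_s: 5.52
eef_pos: [524.5, -130.4, 59.6]
tool_rot: [[0.958, -0.262, -0.117], [-0.287, -0.87, -0.402], [0.003, 0.418, -0.908]]
contact_force: [2.9, 5.1, 2.1]
finger_gap: -0.0
gripper_force: 2.7
```

```bash
cat > bar.py <<'E'
from v import *
s=manip.get_state();print(s['time_s'],s['contact_force'],(np.array(s['eef_pos'])-VO)@rz(VY))
c=capture('wrist')
P=cloud(c,np.ones((400,640),bool));Q=(P-VO)@rz(VY)-[0,0,62]
h=Q@[-.5,0,.866];u=Q@[.866,0,.5]
k=(abs(h-26)<5)&(abs(u+16)<5)&(Q[:,1]>48)&(Q[:,1]<120);print('bar',k.sum(),np.histogram(Q[k,1],bins=range(48,90,3)))
k=(abs(h-46)<4)&(abs(u-27)<5)&(Q[:,1]>30);print('rear jaw end',np.histogram(Q[k,1],bins=range(48,90,3))[0])
E
python3 bar.py
```

```text
5.525 [2.9  5.12 2.08] [-24.17  77.48  59.65]
bar 631 (array([ 98, 105, 103, 116, 103, 101,   5,   0,   0,   0,   0,   0,   0]), array([48, 51, 54, 57, 60, 63, 66, 69, 72, 75, 78, 81, 84, 87]))
rear jaw end [140 199 319 178   0   0   0   0   0   0   0   0   0]
```

>>> jog_arm(
  series=[
    [0,0,0,0,0.27,0.13,0],
    [0,0,0,0,0,0,0],
  ],
)

```text
time_s: 5.82
eef_pos: [523.8, -133.2, 59.6]
tool_rot: [[0.958, -0.262, -0.117], [-0.287, -0.87, -0.401], [0.004, 0.418, -0.908]]
contact_force: [2.8, 4.8, 1.3]
finger_gap: -0.0
gripper_force: 2.8
```

>>> jog_arm(
  series=[
    [0,0,0,0,0.22,0.1,0],
    [0,0,0,0,0,0,0],
  ],
)

```text
time_s: 6.08
eef_pos: [523.2, -135.6, 59.7]
tool_rot: [[0.958, -0.262, -0.116], [-0.286, -0.87, -0.402], [0.004, 0.418, -0.908]]
contact_force: [3.5, 4.4, 1.3]
finger_gap: 0.0
gripper_force: 2.8
```

```bash
python3 bar.py
```

```text
6.075 [3.5  4.35 1.28] [-23.96  72.19  59.66]
bar 470 (array([114, 112, 111, 110,  23,   0,   0,   0,   0,   0,   0,   0,   0]), array([48, 51, 54, 57, 60, 63, 66, 69, 72, 75, 78, 81, 84, 87]))
rear jaw end [149 201 338 192   0   0   0   0   0   0   0   0   0]
```

>>> jog_arm(
  series=[
    [0,0,0,0,0.18,0.08,0],
    [0,0,0,0,0,0,0],
  ],
)

```text
time_s: 6.38
eef_pos: [522.7, -137.4, 59.7]
tool_rot: [[0.958, -0.262, -0.116], [-0.286, -0.87, -0.402], [0.004, 0.418, -0.908]]
contact_force: [3.2, 5.1, 1.2]
finger_gap: 0.0
gripper_force: 2.8
```

>>> jog_arm(
  series=[
    [0,0,0,0,0.09,0.04,0],
    [0,0,0,0,0,0,0],
  ],
)

```text
time_s: 6.62
eef_pos: [522.5, -138.2, 59.7]
tool_rot: [[0.958, -0.262, -0.116], [-0.286, -0.87, -0.401], [0.004, 0.418, -0.909]]
contact_force: [3.6, 4.1, 0.7]
finger_gap: -0.1
gripper_force: 2.9
```

```bash
python3 bar.py
```

```text
6.625 [3.64 4.13 0.7 ] [-23.85  69.5   59.67]
bar 357 (array([110, 107, 110,  30,   0,   0,   0,   0,   0,   0,   0,   0,   0]), array([48, 51, 54, 57, 60, 63, 66, 69, 72, 75, 78, 81, 84, 87]))
rear jaw end [143 202 340 193   0   0   0   0   0   0   0   0   0]
```

Run:
```python
from v import *
s=manip.get_state();R=np.array(s['tool_rot'])
a=plan(V(-24,115,85),R,1)
plan([534,147,150],rz(39)@DOWN,start=a,jaw=6)
```

```text
rows 1 dist 52.1 deg 0.0
[0.0, 0.0, 0.0, -0.02, -3.08, -4.21, 0.0]
rows 7 dist 250.1 deg 60.5
[0.33, 0.17, -0.78, -1.0, -2.61, -2.23, 6.0]
[0.33, 0.17, -0.78, -0.56, -2.84, -2.09, 6.0]
[0.33, 0.17, -0.78, -0.11, -3.0, -1.94, 6.0]
[0.33, 0.17, -0.78, 0.37, -3.09, -1.76, 6.0]
[0.33, 0.17, -0.78, 0.84, -3.1, -1.57, 6.0]
[0.33, 0.17, -0.78, 1.3, -3.04, -1.36, 6.0]
[0.33, 0.17, -0.78, 1.74, -2.9, -1.15, 6.0]
```

>>> jog_arm(
  series=[
    [0,0,0,0,-3.1,-2.8,0],
    [0,0,0,0,0,-1.4,0],
    [0.33,0.17,-0.78,-1.0,-2.6,-2.25,0],
    [0.33,0.17,-0.78,-0.55,-2.85,-2.1,6],
    [0.33,0.17,-0.78,-0.1,-3.0,-1.95,6],
  ],
)

```text
time_s: 7.3
eef_pos: [532.5, 6.1, 112.7]
tool_rot: [[0.991, 0.133, -0.023], [0.123, -0.96, -0.251], [-0.056, 0.246, -0.968]]
contact_force: [0.8, -1.2, 0.0]
finger_gap: 36.0
gripper_force: 0.0
```

>>> jog_arm(
  series=[
    [0.33,0.17,-0.78,0.35,-3.1,-1.75,6],
    [0.33,0.17,-0.78,0.85,-3.1,-1.55,6],
    [0.33,0.17,-0.78,1.3,-3.05,-1.35,6],
    [0.33,0.17,-0.78,1.75,-2.9,-1.15,6],
    [0,0,0,0,0,0,6],
  ],
)

```text
time_s: 7.92
eef_pos: [533.6, 145.1, 149.7]
tool_rot: [[0.781, 0.624, -0.002], [0.624, -0.781, 0.001], [-0.001, -0.003, -1.0]]
contact_force: [-0.5, -0.5, 0.5]
finger_gap: 59.8
gripper_force: 0.0
```

Run:
```python
from v import *
s=manip.get_state();print(s['time_s'],s['eef_pos'],s['tool_rot'],s['joint_pos'])
for n in ('wrist','top'):
    c=capture(n);save(c,n+'m.png')
    P=cloud(c,np.ones((400,640),bool))
    k=(np.linalg.norm(P[:,:2]-[567,173],axis=1)<30)&(P[:,2]>94)&(P[:,2]<106);H=P[k][:,:2].astype(np.float32)
    if len(H)>20:print(n,'head',len(H),cv2.minEnclosingCircle(H),H.mean(0),P[k][:,2].mean())
    d=P[:,:2]-[567,173];a=np.radians(39);e=np.array([np.cos(a),np.sin(a)]);l=d@e;w=d@[-e[1],e[0]]
    k=(l<-26)&(l>-170)&(abs(w)<16)&(P[:,2]>45)&(P[:,2]<72)
    if k.sum()>30:
        f=np.polyfit(l[k],w[k],1);print('handle',k.sum(),'yaw',39+np.degrees(np.arctan(f[0])),'offset at -42',np.polyval(f,-42),'z',np.percentile(P[k,2],95),'l range',np.percentile(l[k],[1,99]),'w',np.percentile(w[k],[2,98]))
    for r in mark_of(c,'mallet_grip')[:1]: print('grip',r['score'],onplane(c,px(r['location']),50))
```

```text
7.925 [533.55 145.08 149.65] [[ 0.78  0.62 -0.  ]
 [ 0.62 -0.78  0.  ]
 [-0.   -0.   -1.  ]] [  9.89  25.94 -36.91  92.16  16.37  67.53 -81.97]
wrist head 4482 ((568.2918090820312, 170.94937133789062), 21.919519424438477) [568.69 171.61] 99.63691841189141
handle 4412 yaw 36.501050666057395 offset at -42 -0.5308266806447266 z 64.49312538891454 l range [-168.08  -31.01] w [-9.1 12.5]
grip 0.7 [535.99 146.55  50.  ]
```

View pics/wristm.png

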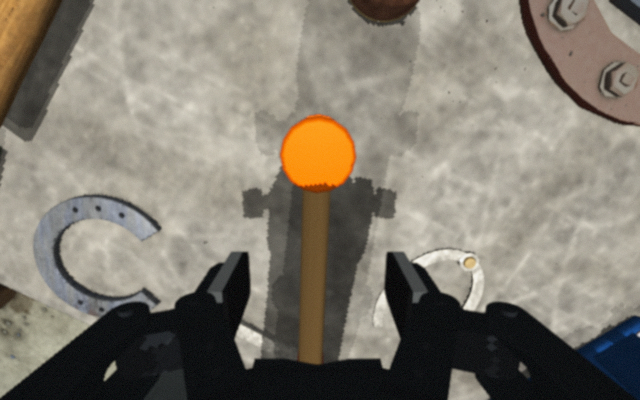

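>>> jog_arm(
  series=[
    [0,0,0.16,0,0,5.0,5],
    [0,0,0,0,0,5.0,4],
    [0,0,0,0,0,1.7,4],
    [0,0,0,0,0,0,2],
    [0,0,0,0,0,0,0],
  ],
)

```text
time_s: 8.75
eef_pos: [533.7, 146.0, 33.2]
tool_rot: [[0.798, 0.602, -0.002], [0.602, -0.798, 0.003], [0.0, -0.003, -1.0]]
contact_force: [-0.1, 0.8, -3.8]
finger_gap: 19.7
gripper_force: 61.8
```

>>> jog_arm(
  series=[
    [0,0,0,0,0,0,0],
    [0,0,0,0,0,0,0],
    [0,0,0,0,0,0,0],
  ],
)

```text
time_s: 9.12
eef_pos: [533.0, 145.7, 32.3]
tool_rot: [[0.798, 0.603, -0.003], [0.603, -0.798, 0.002], [-0.001, -0.004, -1.0]]
contact_force: [-0.0, 0.9, -4.4]
finger_gap: 19.6
gripper_force: 61.8
```

```bash
cat >> v.py <<'E'
RS=rz(VY)@Ro.from_euler('y',-30,degrees=True).as_matrix()@DOWN
TF=np.array([43.5,.9,32.5])
NN=np.array([-.5,0,.866]);UU=np.array([.866,0,.5])
def tcp(y,u,h,R=RS): return V(*(np.array([0,y,62])+UU*u+NN*h))-R@TF
E
python3 - <<'E'
from v import *
s=manip.get_state()
a=plan(np.array(s['eef_pos'])+[0,0,150],np.array(s['tool_rot']),3)
b=plan(tcp(0,0,115),RS,start=a); print(b[0])
plan(tcp(0,0,90),RS,1,b)
E
```

```text
rows 3 dist 150.0 deg 0.0
[0.0, 0.0, 0.0, -0.0, -0.02, -5.0, 0.0]
[0.0, 0.0, 0.0, -0.0, -0.02, -5.0, 0.0]
[0.0, 0.0, 0.0, -0.0, -0.02, -5.0, 0.0]
rows 7 dist 344.7 deg 60.8
[-0.2, 0.4, 0.75, -4.1, 2.73, 0.2, 0.0]
[-0.2, 0.4, 0.75, -3.72, 3.23, 0.03, 0.0]
[-0.2, 0.4, 0.75, -3.26, 3.69, -0.09, 0.0]
[-0.2, 0.4, 0.75, -2.75, 4.08, -0.16, 0.0]
[-0.2, 0.4, 0.75, -2.18, 4.41, -0.18, 0.0]
[-0.2, 0.4, 0.75, -1.58, 4.66, -0.15, 0.0]
[-0.2, 0.4, 0.75, -0.95, 4.83, -0.08, 0.0]
[ 419.17 -179.28  167.99]
rows 1 dist 25.0 deg 0.0
[0.0, 0.0, 0.0, 0.0, -0.0, 2.5, 0.0]
```

>>> jog_arm(
  series=[
    [0,0,0,0,0,-2,0],
    [0,0,0,0,0,-4,0],
    [0,0,0,0,0,-5,0],
    [0,0,0,0,0,-4,0],
    [0,0,0,0,0,0,0],
  ],
)

```text
time_s: 9.75
eef_pos: [536.0, 147.0, 186.0]
tool_rot: [[0.798, 0.603, 0.006], [0.603, -0.798, 0.005], [0.008, -0.001, -1.0]]
contact_force: [0.4, 0.9, -6.0]
finger_gap: 19.0
gripper_force: 62.2
```

>>> jog_arm(
  series=[
    [-0.2,0.4,0.75,-4.1,2.75,0.2,0],
    [-0.2,0.4,0.75,-3.7,3.25,0.05,0],
    [-0.2,0.4,0.75,-3.25,3.7,-0.1,0],
    [-0.2,0.4,0.75,-2.75,4.1,-0.15,0],
    [-0.2,0.4,0.75,-2.2,4.4,-0.2,0],
  ],
)

```text
time_s: 10.38
eef_pos: [448.6, -88.3, 168.8]
tool_rot: [[0.931, -0.03, 0.364], [-0.011, -0.999, -0.053], [0.365, 0.046, -0.93]]
contact_force: [-0.2, 0.0, -4.7]
finger_gap: 19.6
gripper_force: 61.9
```

>>> jog_arm(
  series=[
    [-0.2,0.4,0.75,-1.6,4.65,-0.15,0],
    [-0.2,0.4,0.75,-0.95,4.85,-0.1,0],
    [0,0,0,0,0,0,0],
    [0,0,0,0,0,0,0],
  ],
)

```text
time_s: 10.88
eef_pos: [417.4, -178.4, 165.1]
tool_rot: [[0.832, -0.286, 0.476], [-0.251, -0.958, -0.137], [0.495, -0.005, -0.869]]
contact_force: [-0.1, 0.9, -5.6]
finger_gap: 19.1
gripper_force: 62.0
```

```bash
cat > look.py <<'E'
from v import *
import sys
s=manip.get_state();p=np.array(s['eef_pos']);R=np.array(s['tool_rot'])
print(s['time_s'],'F',s['contact_force'],'n-F',np.array(s['contact_force'])@(rz(VY)@NN))
f=(p+R@TF-VO)@rz(VY)-[0,0,62];print('face (nominal): y,u,h',f[1],f@UU,f@NN)
ax=rz(VY).T@(-R[:,2]);print('axis err deg',np.degrees(np.arccos(min(1,ax@NN))),'ax',ax)
plan(tcp(float(sys.argv[1]),float(sys.argv[2]),float(sys.argv[3])),RS)
if len(sys.argv)>4:
  for cn in ('scene','top'):
    c=capture(cn);save(c,sys.argv[4]+cn+'.png')
    Q=(cloud(c,np.ones((400,640),bool))-VO)@rz(VY)-[0,0,62];h=Q@NN;u=Q@UU
    k=(h>55)&(h<78)&(abs(u)<17)&(abs(Q[:,1])<46)
    if k.sum()>60:
        A=np.c_[Q[k,1],np.ones(k.sum())];w=np.ones(k.sum(),bool)
        for i in range(6): x=np.linalg.lstsq(A[w],h[k][w],rcond=None)[0];w=abs(h[k]-A@x)<2.5
        print(cn,'block cock %.3f height %.1f n %d'%(*x,w.sum()))
    # mallet head points: cylinder axis via points above block
    k=(h>85)&(h<215)&(abs(u)<40)&(abs(Q[:,1])<40)&(u>-24)
    if k.sum()>60: print('head h',np.percentile(h[k],[1,99]),'y',np.percentile(Q[k,1],[2,98]),'u',np.percentile(u[k],[2,98]))
E
python3 look.py 0 0 80 k1
```

```text
10.875 F [-0.08  0.88 -5.61] n-F -4.693281953729788
face (nominal): y,u,h 0.14316578880256714 -3.2579592248358153 113.27244105489221
axis err deg 0.508669978466512 ax [-0.5  -0.    0.87]
rows 1 dist 33.6 deg 0.5
[-0.02, 0.03, -0.03, 0.33, 0.04, 3.35, 0.0]
scene block cock 0.005 height 72.2 n 169
head h [117.01 214.62] y [10.93 26.49] u [-19.95  16.53]
top block cock -0.005 height 71.6 n 514
head h [117.87 214.89] y [-15.74  23.24] u [-16.96  21.4 ]
```

Run:
```python
import cv2
from v import *
a=cv2.imread('pics/k1scene.png')[110:260,330:480];c=capture('wrist');b=c['frame'][:,:,::-1]
cv2.imwrite('pics/k1.png',np.hstack([cv2.resize(a,(300,300),interpolation=cv2.INTER_CUBIC),cv2.resize(b,(480,300))]))
```

```text
(no output)
```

View pics/k1.png

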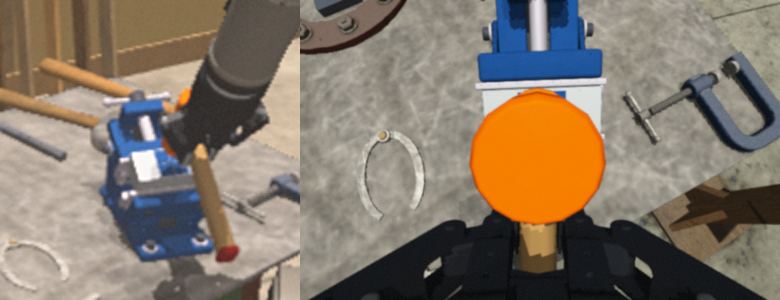

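>>> jog_arm(
  series=[
    [0,0,0,0.3,0,1.5,0],
    [0,0,0,0,0,1.2,0],
    [0,0,0,0,0,0.6,0],
    [0,0,0,0,0,0,0],
  ],
)

```text
time_s: 11.52
eef_pos: [437.1, -184.6, 139.3]
tool_rot: [[0.83, -0.286, 0.479], [-0.251, -0.958, -0.138], [0.498, -0.005, -0.867]]
contact_force: [0.3, 0.1, -4.6]
finger_gap: 19.0
gripper_force: 62.0
```

The mallet head is square over the block and centred on it. I'll press down in gentle steps.

>>> jog_arm(
  series=[
    [0,0,0,0,0,0.5,0],
    [0,0,0,0,0,0.2,0],
    [0,0,0,0,0,0.2,0],
    [0,0,0,0,0,0,0],
  ],
)

```text
time_s: 12.02
eef_pos: [441.5, -186.4, 132.3]
tool_rot: [[0.829, -0.287, 0.48], [-0.251, -0.958, -0.14], [0.5, -0.005, -0.866]]
contact_force: [-0.5, -0.2, -5.5]
finger_gap: 18.9
gripper_force: 62.1
```

>>> jog_arm(
  series=[
    [0,0,0,0,0,0.2,0],
    [0,0,0,0,0,0.1,0],
  ],
)

```text
time_s: 12.28
eef_pos: [442.9, -186.8, 130.1]
tool_rot: [[0.829, -0.287, 0.48], [-0.251, -0.958, -0.14], [0.5, -0.004, -0.866]]
contact_force: [-6.3, 2.0, 2.1]
finger_gap: 19.0
gripper_force: 63.5
```

```bash
python3 look.py 0 0 62 k2
```

```text
12.275 F [-6.33  2.01  2.12] n-F 5.156623172473838
face (nominal): y,u,h -0.7823894458731869 2.599491225880783 69.73995571581433
axis err deg 0.3862705544842167 ax [-0.5  -0.    0.87]
rows 1 dist 8.2 deg 0.4
[-0.01, 0.0, -0.04, -0.26, -0.05, 0.78, 0.0]
scene block cock 0.008 height 70.0 n 87
top block cock -0.003 height 70.0 n 333
head h [ 88.81 205.17] y [-17.45  21.84] u [-23.35  25.88]
```

>>> jog_arm(
  series=[
    [0,0,0,0,0,0.15,0],
    [0,0,0,0,0,0.15,0],
  ],
)

```text
time_s: 12.62
eef_pos: [444.3, -187.2, 127.6]
tool_rot: [[0.829, -0.287, 0.48], [-0.25, -0.958, -0.14], [0.5, -0.004, -0.866]]
contact_force: [-7.3, 2.4, 3.5]
finger_gap: 19.6
gripper_force: 63.4
```

>>> jog_arm(
  series=[
    [0,0,0,0,0,0.15,0],
    [0,0,0,0,0,0.15,0],
  ],
)

```text
time_s: 12.88
eef_pos: [445.6, -187.7, 125.0]
tool_rot: [[0.829, -0.287, 0.48], [-0.251, -0.958, -0.14], [0.5, -0.004, -0.866]]
contact_force: [-12.3, 3.6, 9.7]
finger_gap: 19.2
gripper_force: 64.9
```

```bash
python3 look.py 0 0 62 k3
```

```text
12.875 F [-12.28   3.6    9.66] n-F 14.765690812331743
face (nominal): y,u,h -0.8985463668936071 2.5125934607182927 63.93868010362559
axis err deg 0.3842055181892629 ax [-0.5  -0.    0.87]
rows 1 dist 3.3 deg 0.4
[-0.01, 0.0, -0.04, -0.25, -0.06, 0.2, 0.0]
scene block cock 0.011 height 64.8 n 86
top block cock 0.007 height 64.3 n 329
head h [ 86.57 199.  ] y [-17.14  21.57] u [-23.49  26.04]
```

>>> jog_arm(
  series=[
    [0,0,0,0,0,0.1,0],
    [0,0,0,0,0,0,0],
  ],
)

```text
time_s: 13.22
eef_pos: [445.7, -188.1, 124.5]
tool_rot: [[0.829, -0.288, 0.48], [-0.251, -0.958, -0.141], [0.5, -0.004, -0.866]]
contact_force: [-13.1, 3.7, 10.9]
finger_gap: 18.9
gripper_force: 65.2
```

>>> jog_arm(
  series=[
    [0,0,0,0,0,0.1,0],
    [0,0,0,0,0,0,0],
  ],
)

```text
time_s: 13.48
eef_pos: [445.6, -188.2, 123.9]
tool_rot: [[0.829, -0.288, 0.479], [-0.251, -0.958, -0.141], [0.499, -0.003, -0.867]]
contact_force: [-20.8, 5.5, 17.7]
finger_gap: 19.3
gripper_force: 66.6
```

```bash
python3 look.py 28 0 70 k4
```

```text
13.475 F [-20.76   5.51  17.72] n-F 26.08646127164089
face (nominal): y,u,h -1.3591828264153416 2.0114835938059983 62.8082769180565
axis err deg 0.38421802413007655 ax [-0.5  -0.    0.87]
rows 1 dist 30.0 deg 0.4
[-0.0, 0.01, -0.04, -0.22, -2.91, -0.71, 0.0]
scene block cock -0.003 height 64.8 n 79
top block cock 0.022 height 63.7 n 327
head h [ 85.95 198.29] y [-17.67  21.06] u [-23.48  25.28]
```

>>> jog_arm(
  series=[
    [0,0,0,0,0,-1.0,0],
    [0,0,-0.04,-0.2,-1.5,0,0],
    [0,0,0,0,-1.4,0,0],
    [0,0,0,0,0,0,0],
  ],
)

```text
time_s: 14.08
eef_pos: [449.0, -157.2, 130.7]
tool_rot: [[0.832, -0.279, 0.48], [-0.242, -0.96, -0.139], [0.5, -0.001, -0.866]]
contact_force: [0.3, -0.3, -5.1]
finger_gap: 19.6
gripper_force: 62.2
```

```bash
python3 look.py 28 0 63 k5
```

```text
14.075 F [ 0.33 -0.32 -5.06] n-F -4.582666286948436
face (nominal): y,u,h 29.80236426671237 0.7464067111803807 71.53153789678939
axis err deg 0.4068094914464499 ax [-0.5  -0.    0.87]
rows 1 dist 8.7 deg 0.2
[-0.01, 0.0, 0.02, -0.08, 0.16, 0.85, 0.0]
top block cock 0.023 height 63.7 n 365
head h [ 86.5 199.3] y [11.13 39.62] u [-23.6   24.14]
```

>>> jog_arm(
  series=[
    [0,0,0,0,0.1,0.5,0],
    [0,0,0,0,0,0.2,0],
    [0,0,0,0,0,0.1,0],
    [0,0,0,0,0,0.1,0],
  ],
)

```text
time_s: 14.68
eef_pos: [451.4, -160.9, 123.1]
tool_rot: [[0.832, -0.282, 0.478], [-0.245, -0.959, -0.141], [0.498, -0.0, -0.867]]
contact_force: [-20.3, 4.3, 18.1]
finger_gap: 19.0
gripper_force: 66.4
```

>>> jog_arm(
  series=[
    [0,0,0,0,0,0.1,0],
    [0,0,0,0,0,0,0],
  ],
)

```text
time_s: 14.92
eef_pos: [451.2, -161.0, 122.6]
tool_rot: [[0.832, -0.282, 0.477], [-0.245, -0.959, -0.141], [0.498, 0.001, -0.867]]
contact_force: [-24.9, 5.7, 23.1]
finger_gap: 19.2
gripper_force: 68.0
```

```bash
python3 look.py 28 0 62 k6
```

```text
14.925 F [-24.88   5.71  23.11] n-F 32.74963098068096
face (nominal): y,u,h 26.602724782507806 -0.6426402006196206 62.754807746619385
axis err deg 0.40677112726579745 ax [-0.5   0.    0.87]
rows 1 dist 1.7 deg 0.1
[0.0, 0.01, 0.0, 0.06, -0.14, 0.09, 0.0]
top block cock 0.017 height 63.6 n 360
head h [ 86.44 190.36] y [ 8.83 39.66] u [-21.84  22.39]
```

>>> jog_arm(
  series=[
    [0,0,0,0,0,-1.0,0],
    [0,0,0,0.1,2.5,0,0],
    [0,0,0,0,2.9,0,0],
    [0,0,0,0,0,0,0],
  ],
)

```text
time_s: 15.52
eef_pos: [433.6, -214.4, 131.5]
tool_rot: [[0.829, -0.287, 0.48], [-0.249, -0.958, -0.143], [0.501, -0.001, -0.865]]
contact_force: [0.4, -0.1, -4.6]
finger_gap: 19.3
gripper_force: 62.5
```

>>> jog_arm(
  series=[
    [0,0,0,0,0,0.6,0],
    [0,0,0,0,0,0.2,0],
    [0,0,0,0,0,0.1,0],
    [0,0,0,0,0,0.1,0],
  ],
)

```text
time_s: 16.02
eef_pos: [438.0, -211.4, 122.4]
tool_rot: [[0.833, -0.279, 0.478], [-0.243, -0.96, -0.138], [0.498, -0.001, -0.867]]
contact_force: [-18.8, 7.1, 17.9]
finger_gap: 19.0
gripper_force: 66.7
```

```bash
python3 look.py -28 0 62 k7
```

```text
16.025 F [-18.79   7.13  17.95] n-F 25.56195184038865
face (nominal): y,u,h -25.264157422932012 0.6249955514730487 61.81872188552032
axis err deg 0.436343360449556 ax [-0.5  -0.    0.87]
rows 1 dist 2.6 deg 0.2
[-0.02, 0.01, 0.01, -0.07, 0.26, -0.01, 0.0]
scene block cock -0.006 height 65.0 n 161
head h [114.91 166.84] y [-17.24   0.41] u [-13.85  20.62]
top block cock 0.029 height 63.6 n 374
head h [ 86.   197.22] y [-38.63  -3.61] u [-22.7   23.39]
```

>>> jog_arm(
  series=[
    [0,0,0,0,0,-1.5,0],
    [0,0,0,-2.0,0,-3,0],
    [0,0,0,-4.0,0,-3,0],
    [0,0,0,-4.0,0,0,0],
    [0,0,0,0,0,0,0],
  ],
)

```text
time_s: 16.75
eef_pos: [317.1, -176.2, 130.5]
tool_rot: [[0.836, -0.281, 0.472], [-0.247, -0.96, -0.133], [0.49, -0.006, -0.872]]
contact_force: [-0.6, 0.7, -4.0]
finger_gap: 18.7
gripper_force: 62.3
```

```bash
cat > blk.py <<'E'
from v import *
print(manip.get_state()['time_s'])
for cn in ('top','scene','wrist'):
    c=capture(cn);save(c,'blk_'+cn+'.png')
    Q=(cloud(c,np.ones((400,640),bool))-VO)@rz(VY)-[0,0,62];h=Q@NN;u=Q@UU;y=Q[:,1]
    for nm,k,h0 in (('block',(abs(h-64)<5)&(abs(u)<16)&(abs(y)<45),64),('rjaw',(abs(h-46)<5)&(abs(u-28)<4)&(abs(y)<55),46)):
        if k.sum()<60: continue
        A=np.c_[y[k],u[k],np.ones(k.sum())]
        w=np.ones(k.sum(),bool)
        for i in range(8): x=np.linalg.lstsq(A[w],h[k][w],rcond=None)[0];w=abs(h[k]-A@x)<2
        print(cn,nm,'slope y %.4f u %.4f h %.2f n %d'%(*x,w.sum()),'y range',np.percentile(y[k][w],[2,98]))
        b=[(np.median(h[k][w&(abs(y[k]-q)<8)]) if (w&(abs(y[k]-q)<8)).sum()>8 else np.nan) for q in (-38,-20,0,20,38)];print(np.array(b))
E
python3 blk.py
```

```text
16.75
top block slope y 0.0247 u -0.0099 h 63.64 n 555 y range [-42.74  43.36]
[62.9  63.23 63.57 63.94 64.84]
top rjaw slope y 0.0120 u -0.1787 h 51.28 n 143 y range [-51.94  52.61]
[45.84 46.1  46.27 46.19 46.63]
scene block slope y 0.0157 u -0.0087 h 64.02 n 219 y range [-42.78  43.09]
[63.82 63.5  63.95 64.51 64.8 ]
wrist block slope y 0.0192 u -0.0043 h 63.60 n 3099 y range [-43.23  43.2 ]
[62.78 63.31 63.78 63.96 64.27]
```

Run:
```python
from v import *
for cn in ('wrist','top'):
    c=capture(cn)
    Q=(cloud(c,np.ones((400,640),bool))-VO)@rz(VY)-[0,0,62];h=Q@NN;u=Q@UU;y=Q[:,1]
    k=(abs(h-63.7-.02*y)<1.5)&(abs(u)<32)&(abs(y)<60)
    bs=np.arange(-42,43,6 if cn=='wrist' else 10);lo=[];hi=[]
    for b in bs:
        q=u[k&(abs(y-b)<4)];lo.append(np.percentile(q,2));hi.append(np.percentile(q,98))
    print(cn,'lo',np.array(lo),np.polyfit(bs,lo,1)[0],'hi',np.array(hi),np.polyfit(bs,hi,1)[0])
    # ends
    bs=np.arange(-15,16,5);L=[];Rr=[]
    for b in bs:
        q=y[k&(abs(u-b)<3)];L.append(np.percentile(q,1));Rr.append(np.percentile(q,99))
    print('ends',np.array(L),np.polyfit(bs,L,1)[0],np.array(Rr),np.polyfit(bs,Rr,1)[0])
    # jaw top edges: rear steel
    k=(abs(h-46)<2.5)&(u>20)&(u<60)&(abs(y)<58);bs=np.arange(-50,51,10)
    e=[np.percentile(u[k&(abs(y-b)<5)],3) for b in bs if (k&(abs(y-b)<5)).sum()>10];print('jaw front edge',np.array(e),k.sum())
    # front jaw front edge
    k=(abs(h-46)<2.5)&(u<-20)&(u>-70)&(abs(y)<58)
    e=[(b,np.percentile(u[k&(abs(y-b)<5)],3),np.percentile(u[k&(abs(y-b)<5)],97)) for b in bs if (k&(abs(y-b)<5)).sum()>10];print('front jaw',np.array(e))
```

```text
wrist lo [-23.   -23.25 -23.71 -23.8  -23.92 -24.39 -24.46 -24.38 -24.47 -24.95
 -25.04 -25.12 -25.81 -26.18 -26.18] -0.03573638225012049 hi [-0.94 -1.04 -1.12 -1.16 -1.31 -1.1  -1.15 -1.33 -1.24 -1.18 -1.12 -1.26
 -1.15 -1.12 -1.09] -0.0010156949709181733Traceback (most recent call last):
  File "<stdin>", line 13, in <module>
    return _quantile_unchecked(
        a, q, axis, out, overwrite_input, method, keepdims, weights)
    return _ureduce(a,
                    func=_quantile_ureduce_func,
    ...<5 lines>...
                    overwrite_input=overwrite_input,
                    method=method)
    r = func(a, **kwargs)
    result = _quantile(arr,
                       quantiles=q,
    ...<2 lines>...
                       out=out,
                       weights=wgt)
    slices_having_nans = np.isnan(arr[-1, ...])
                                  ~~~^^^^^^^^^
IndexError: index -1 is out of bounds for axis 0 with size 0
```

View pics/blk_wrist.png

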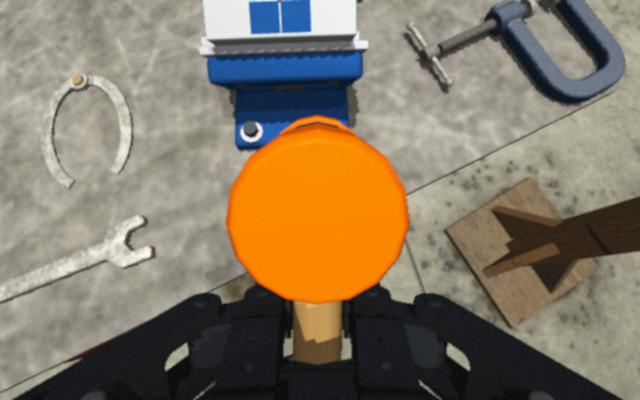

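The front edge of the block shows the vise yaw is really about -14°. That accounts for the apparent slope, so the block looks level. One more centre tap should settle it and check this.

```bash
python3 - <<'E'
s=open('v.py').read()
s=s.replace("VY=-16.4; VO=np.array([525.8,-211.6,0])","VY=-14.1; VO=np.array([525.8,-211.6,0])+rz(-16.4)@np.array([-32.,0,0])-rz(-14.1)@np.array([-32.,0,0])")
open('v.py','w').write(s)
E
python3 blk.py
python3 - <<'E'
from v import *
a=plan(tcp(0,0,85),RS); plan(tcp(0,0,65),RS,1,a)
E
```

```text
16.95
top block slope y 0.0052 u 0.0062 h 63.63 n 561 y range [-42.99  43.59]
[63.64 63.48 63.71 63.85 63.91]
top rjaw slope y -0.0060 u -0.1988 h 51.80 n 152 y range [-52.64  53.47]
[46.72 45.94 45.79 45.85 46.23]
scene block slope y -0.0006 u 0.0315 h 64.29 n 219 y range [-42.73  43.15]
[64.09 64.61 64.49 64.22 64.57]
wrist block slope y -0.0011 u -0.0045 h 63.60 n 3577 y range [-43.01  43.3 ]
[63.63 63.67 63.79 63.64 63.56]
rows 3 dist 110.3 deg 2.1
[0.03, -0.0, -0.06, 3.19, -0.83, 1.63, 0.0]
[0.03, -0.0, -0.06, 3.2, -0.79, 1.63, 0.0]
[0.03, -0.0, -0.06, 3.21, -0.74, 1.64, 0.0]
rows 1 dist 20.0 deg 0.0
[0.0, 0.0, 0.0, 0.0, -0.0, 2.0, 0.0]
```

>>> jog_arm(
  series=[
    [0,0,-0.06,3.2,-0.8,1.2,0],
    [0,0,-0.06,3.2,-0.8,1.5,0],
    [0,0,-0.06,3.2,-0.75,2.2,0],
    [0,0,0,0,0,1.6,0],
    [0,0,0,0,0,0.3,0],
  ],
)

```text
time_s: 17.73
eef_pos: [440.9, -188.1, 123.2]
tool_rot: [[0.841, -0.254, 0.478], [-0.214, -0.967, -0.136], [0.496, 0.012, -0.868]]
contact_force: [-1.4, 0.9, -4.9]
finger_gap: 19.2
gripper_force: 62.4
```

>>> jog_arm(
  series=[
    [0,0,0,0,0,0.1,0],
    [0,0,0,0,0,0.1,0],
  ],
)

```text
time_s: 17.98
eef_pos: [441.6, -189.4, 122.8]
tool_rot: [[0.84, -0.255, 0.479], [-0.214, -0.967, -0.139], [0.499, 0.014, -0.866]]
contact_force: [0.1, 0.9, -4.3]
finger_gap: 18.9
gripper_force: 62.4
```

>>> jog_arm(
  series=[
    [0,0,0,0,0,0.1,0],
    [0,0,0,0,0,0,0],
  ],
)

```text
time_s: 18.23
eef_pos: [442.1, -189.5, 122.0]
tool_rot: [[0.84, -0.255, 0.479], [-0.214, -0.967, -0.139], [0.499, 0.014, -0.866]]
contact_force: [-4.4, 1.1, -1.1]
finger_gap: 19.3
gripper_force: 63.4
```

```bash
python3 look.py 0 0 62
```

```text
18.225 F [-4.37  1.15 -1.06] n-F 1.34265579705847
face (nominal): y,u,h -1.8943012936522303 -1.5069368988678775 62.754240382881534
axis err deg 1.118083746954739 ax [-0.5   0.02  0.87]
rows 1 dist 2.0 deg 1.1
[0.1, 0.01, -0.02, 0.15, -0.12, 0.08, 0.0]
```

>>> jog_arm(
  series=[
    [0.1,0,0,0,0,0.1,0],
    [0,0,0,0,0,0.1,0],
  ],
)

```text
time_s: 18.48
eef_pos: [441.9, -189.8, 121.1]
tool_rot: [[0.84, -0.247, 0.483], [-0.215, -0.969, -0.123], [0.498, -0.001, -0.867]]
contact_force: [-28.2, 7.5, 26.5]
finger_gap: 19.3
gripper_force: 68.7
```

>>> jog_arm(
  series=[
    [0,0,0,0,0,0.1,0],
    [0,0,0,0,0,0,0],
  ],
)

```text
time_s: 18.73
eef_pos: [441.6, -189.8, 119.9]
tool_rot: [[0.841, -0.247, 0.482], [-0.214, -0.969, -0.123], [0.497, 0.0, -0.868]]
contact_force: [-26.0, 8.1, 25.2]
finger_gap: 19.2
gripper_force: 69.2
```

```bash
python3 look.py 0 0 62
```

```text
18.725 F [-26.     8.09  25.18] n-F 35.40373680224921
face (nominal): y,u,h -1.6786818009209283 -2.9726575770226873 60.990765102656034
axis err deg 0.44043960426416745 ax [-0.5   0.    0.87]
rows 1 dist 3.3 deg 0.3
[0.01, 0.02, -0.02, 0.28, -0.15, -0.09, 0.0]
```

>>> jog_arm(
  series=[
    [0,0,0,0,0,-1.5,0],
    [0,0,0,0,0,-4.0,0],
    [0,0,0,0,0,-3.0,0],
    [0,0,0,0,0,0,0],
  ],
)

```text
time_s: 19.23
eef_pos: [403.5, -180.5, 195.3]
tool_rot: [[0.837, -0.247, 0.487], [-0.213, -0.969, -0.126], [0.503, 0.002, -0.864]]
contact_force: [0.8, -0.6, -5.3]
finger_gap: 19.2
gripper_force: 63.3
```

```bash
python3 blk.py | grep block
python3 - <<'E'
from v import *
a=plan([500,70,175],rz(25)@DOWN); b=plan([533,146,130],rz(37)@DOWN,start=a)
E
```

```text
top block slope y 0.0067 u 0.0082 h 63.60 n 530 y range [-43.27  43.44]
scene block slope y 0.0059 u 0.0092 h 64.28 n 220 y range [-41.9   43.15]
wrist block slope y -0.0004 u 0.0026 h 63.50 n 1316 y range [-44.41  44.34]
rows 6 dist 267.8 deg 48.9
[0.17, -0.48, -0.64, 0.35, -4.42, 0.52, 0.0]
[0.17, -0.48, -0.64, 0.88, -4.33, 0.6, 0.0]
[0.17, -0.48, -0.64, 1.41, -4.19, 0.63, 0.0]
[0.17, -0.48, -0.64, 1.92, -3.98, 0.61, 0.0]
[0.17, -0.48, -0.64, 2.4, -3.72, 0.55, 0.0]
[0.17, -0.48, -0.64, 2.84, -3.42, 0.43, 0.0]
rows 2 dist 94.3 deg 12.0
[0.0, 0.0, -0.6, 3.1, -2.75, 2.25, 0.0]
[0.0, 0.0, -0.6, 3.37, -2.41, 2.25, 0.0]
```

>>> jog_arm(
  series=[
    [0.17,-0.48,-0.64,0.35,-4.4,0.3,0],
    [0.17,-0.48,-0.64,0.9,-4.35,0.5,0],
    [0.17,-0.48,-0.64,1.4,-4.2,0.65,0],
    [0.17,-0.48,-0.64,1.9,-4.0,0.65,0],
    [0.17,-0.48,-0.64,2.4,-3.7,0.65,0],
  ],
)

```text
time_s: 20.0
eef_pos: [484.0, 29.5, 179.3]
tool_rot: [[0.943, 0.32, 0.085], [0.321, -0.947, 0.006], [0.083, 0.022, -0.996]]
contact_force: [0.3, -0.5, -3.4]
finger_gap: 19.3
gripper_force: 63.2
```

>>> jog_arm(
  series=[
    [0.17,-0.48,-0.64,2.85,-3.4,0.55,0],
    [0,0,-0.6,3.1,-2.75,2.25,0],
    [0,0,-0.6,3.35,-2.4,2.25,0],
    [0,0,0,0,0,0,0],
  ],
)

```text
time_s: 20.5
eef_pos: [530.6, 151.0, 127.3]
tool_rot: [[0.794, 0.608, -0.008], [0.608, -0.794, 0.007], [-0.002, -0.01, -1.0]]
contact_force: [-1.6, -0.0, -5.4]
finger_gap: 19.4
gripper_force: 63.1
```

```bash
cat > mal.py <<'E'
from v import *
s=manip.get_state();p=np.array(s['eef_pos']);R=np.array(s['tool_rot']);print(s['time_s'],p,R,s['contact_force'])
for n in ('wrist','top','scene'):
    c=capture(n);save(c,'mal_'+n+'.png');P=(cloud(c,np.ones((400,640),bool))-p)@R   # tool frame
    k=(np.hypot(P[:,0]-43,P[:,1])<19)&(P[:,2]<-50)&(P[:,2]>-90);T=P[k]
    if k.sum()>60:
        A=np.c_[T[:,0]-43,T[:,1],np.ones(len(T))];w=np.ones(len(T),bool)
        for i in range(6): x=np.linalg.lstsq(A[w],T[w,2],rcond=None)[0];w=abs(T[:,2]-A@x)<2
        print(n,'head top in tool: slope x %.3f y %.3f z %.1f'%tuple(x),w.sum())
plan([533,146,33],rz(37)@DOWN)
E
python3 mal.py
```

```text
20.5 [530.64 150.99 127.31] [[ 0.79  0.61 -0.01]
 [ 0.61 -0.79  0.01]
 [-0.   -0.01 -1.  ]] [-1.62 -0.04 -5.45]
wrist head top in tool: slope x -0.039 y -0.002 z -70.1 20879
scene head top in tool: slope x -0.073 y -0.452 z -71.0 19
rows 2 dist 97.1 deg 0.2
[-0.01, 0.01, -0.0, 0.07, -0.02, 4.85, 0.0]
[-0.01, 0.01, -0.0, 0.06, -0.02, 4.85, 0.0]
```

Run:
```python
import cv2
a=cv2.imread('pics/mal_scene.png')[150:300,200:400];b=cv2.imread('pics/mal_wrist.png')
cv2.imwrite('pics/malc.png',cv2.hconcat([cv2.resize(a,(400,300),interpolation=cv2.INTER_CUBIC),cv2.resize(b,(400,300))]))
```

```text
(no output)
```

View pics/malc.png

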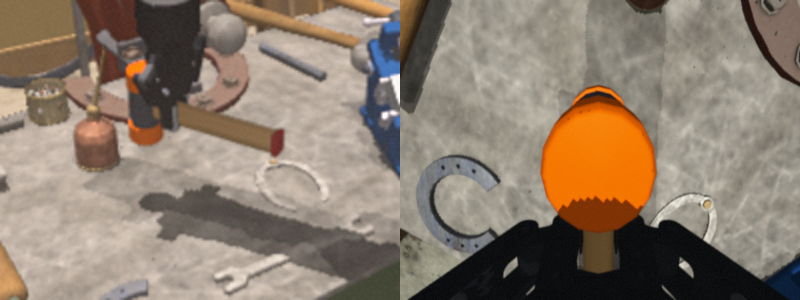

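The mallet has pitched about 2.5° head-up in the grip. I'll correct for that and lower it.

>>> jog_arm(
  series=[
    [0,-0.26,0,0.05,0,4.5,0],
    [0,0,0,0.05,0,4.0,0],
    [0,0,0,0,0,0.6,0],
    [0,0,0,0,0,0,0],
  ],
)

```text
time_s: 21.15
eef_pos: [532.2, 144.3, 41.3]
tool_rot: [[0.799, 0.601, -0.036], [0.6, -0.799, -0.027], [-0.044, -0.0, -0.999]]
contact_force: [0.4, 0.5, -5.1]
finger_gap: 19.1
gripper_force: 63.0
```

>>> jog_arm(
  series=[
    [0,0,0,0,0,0.15,0],
    [0,0,0,0,0,0,0],
  ],
)

```text
time_s: 21.4
eef_pos: [532.2, 145.2, 40.4]
tool_rot: [[0.798, 0.602, -0.034], [0.602, -0.798, -0.026], [-0.043, 0.0, -0.999]]
contact_force: [-0.2, 0.6, -4.6]
finger_gap: 19.0
gripper_force: 63.0
```

>>> jog_arm(
  series=[
    [0,0,0,0,0,0.5,0],
    [0,0,0,0,0,0,0],
  ],
)

```text
time_s: 21.65
eef_pos: [530.6, 144.5, 33.5]
tool_rot: [[0.797, 0.602, -0.038], [0.602, -0.798, -0.028], [-0.047, -0.001, -0.999]]
contact_force: [0.2, -0.6, -4.6]
finger_gap: 18.9
gripper_force: 63.1
```

>>> jog_arm(
  series=[
    [0,0,0,0,0,0.1,0],
    [0,0,0,0,0,0,0],
  ],
)

```text
time_s: 21.9
eef_pos: [530.8, 144.8, 32.7]
tool_rot: [[0.797, 0.603, -0.037], [0.602, -0.798, -0.027], [-0.046, -0.001, -0.999]]
contact_force: [0.0, -0.3, -4.1]
finger_gap: 19.0
gripper_force: 63.1
```

>>> jog_arm(
  series=[
    [0,0,0,0,0,0.1,0],
    [0,0,0,0,0,0,0],
  ],
)

```text
time_s: 22.15
eef_pos: [530.9, 144.8, 31.8]
tool_rot: [[0.797, 0.603, -0.037], [0.602, -0.798, -0.027], [-0.046, -0.001, -0.999]]
contact_force: [-0.4, -0.4, -4.5]
finger_gap: 19.2
gripper_force: 63.1
```

>>> jog_arm(
  series=[
    [0,0,0,0,0,0.1,0],
    [0,0,0,0,0,0,0],
  ],
)

```text
time_s: 22.4
eef_pos: [530.8, 144.7, 31.6]
tool_rot: [[0.797, 0.602, -0.037], [0.602, -0.798, -0.027], [-0.046, -0.0, -0.999]]
contact_force: [-2.0, -0.7, 3.2]
finger_gap: 19.4
gripper_force: 64.2
```

>>> jog_arm(
  series=[
    [0,0,0,0,0,0.1,0],
    [0,0,0,0,0,0,0],
  ],
)

```text
time_s: 22.65
eef_pos: [530.8, 144.7, 31.5]
tool_rot: [[0.797, 0.603, -0.037], [0.602, -0.798, -0.028], [-0.046, 0.0, -0.999]]
contact_force: [-5.5, -1.6, 8.1]
finger_gap: 19.2
gripper_force: 65.3
```

```bash
python3 mal.py
```

```text
22.65 [530.79 144.73  31.51] [[ 0.8   0.6  -0.04]
 [ 0.6  -0.8  -0.03]
 [-0.05  0.   -1.  ]] [-5.45 -1.55  8.13]
wrist head top in tool: slope x -0.042 y -0.002 z -70.4 20957
rows 1 dist 3.0 deg 2.7
[0.0, 0.27, 0.0, 0.25, 0.03, -0.16, 0.0]
```

The mallet is down and upright, so I'll release and retreat.

>>> jog_arm(
  series=[
    [0,0,0,0,0,-0.1,0],
    [0,0,0,0,0,0,3],
    [0,0,0,0,0,0,4.5],
    [0,0,0,0,0,0,5],
    [0,0,0,0,0,0,5],
  ],
)

```text
time_s: 23.42
eef_pos: [531.0, 144.8, 30.8]
tool_rot: [[0.797, 0.602, -0.037], [0.602, -0.798, -0.027], [-0.046, -0.001, -0.999]]
contact_force: [-1.1, -0.0, 0.2]
finger_gap: 50.1
gripper_force: 0.0
```

>>> jog_arm(
  series=[
    [0,0,0,0,0,-2,5],
    [0,0,0,0,0,-4,5],
    [0,0,0,0,0,-5,5],
    [0,0,0,0,0,-5,5],
    [0,0,0,-5,0,0,5],
  ],
)

```text
time_s: 24.05
eef_pos: [501.6, 123.9, 199.5]
tool_rot: [[0.796, 0.605, -0.024], [0.605, -0.796, -0.019], [-0.031, 0.001, -1.0]]
contact_force: [-0.7, -0.8, 0.7]
finger_gap: 49.9
gripper_force: 0.0
```

>>> jog_arm(
  series=[
    [0,0,0,0,5,0,5],
    [0,0,0,0,0,0,5],
  ],
)

```text
time_s: 24.3
eef_pos: [529.1, 73.7, 193.7]
tool_rot: [[0.802, 0.596, -0.035], [0.595, -0.803, -0.03], [-0.046, 0.004, -0.999]]
contact_force: [0.5, 0.0, 0.0]
finger_gap: 49.9
gripper_force: 0.0
```

```bash
python3 blk.py | grep -v rjaw
python3 - <<'E'
from v import *
c=capture('top');save(c,'fin.png')
P=cloud(c,np.ones((400,640),bool));k=(np.hypot(P[:,0]-568,P[:,1]-171)<28)&(P[:,2]>80)&(P[:,2]<115);print('head',k.sum(),P[k].mean(0))
Q=(P-VO)@rz(VY)-[0,0,62];h=Q@NN;u=Q@UU
for s in (1,-1):
  k=(abs(h-26)<6)&(abs(u+17)<6)&(s*Q[:,1]>50)&(abs(Q[:,1])<80);print('front bar side',s,k.sum(),np.percentile(s*Q[k,1],[50,97]) if k.sum() else '')
  k=(abs(h-46)<3)&(abs(u+27)<4)&(s*Q[:,1]>30)&(abs(Q[:,1])<80);print('front jaw',k.sum(),np.percentile(s*Q[k,1],97) if k.sum() else '')
a=c['frame'][100:280,200:500,::-1];cv2.imwrite('pics/finc.png',cv2.resize(a,(800,480),interpolation=cv2.INTER_CUBIC))
E
```

```text
24.3
top block slope y -0.0029 u 0.0044 h 63.65 n 547 y range [-42.86  42.69]
[63.9  63.61 63.59 63.52 63.73]
[45.67 45.75 45.51 46.2  46.13]
scene block slope y 0.0091 u -0.0118 h 64.24 n 234 y range [-42.86  42.49]
[63.81 64.09 64.31 64.53 64.85]
head 0 [nan nan nan]
front bar side 1 27 [55.98 61.13]
front jaw 13 57.55198805536551
front bar side -1 0 
front jaw 8 61.29002299413673<stdin>:3: RuntimeWarning: Mean of empty slice.
  ret = um.true_divide(
```

View pics/finc.png

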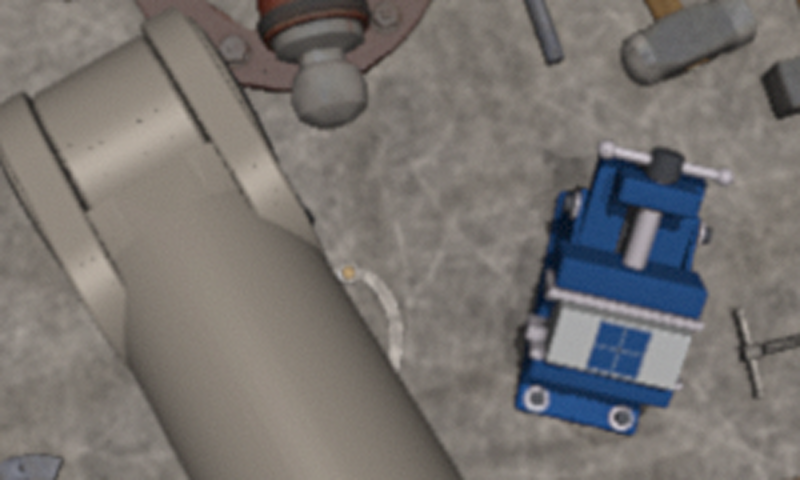

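The block is level and the bar end, near (535,335), is flush allowing for parallax. I'll check the mallet numerically and then hand in.

Run:
```python
from v import *
ok=False
for n in ('wrist','scene'):
    c=capture(n);P=cloud(c,np.ones((400,640),bool));k=(np.hypot(P[:,0]-567,P[:,1]-171)<20)&(P[:,2]>92)&(P[:,2]<108);T=P[k]
    if len(T)>100:
        x=np.linalg.lstsq(np.c_[T[:,:2]-T[:,:2].mean(0),np.ones(len(T))],T[:,2],rcond=None)[0];print(n,len(T),T.mean(0),'tilt',x)
        if n=='wrist': ok=np.hypot(*x[:2])<.06 and abs(x[2]-100)<4
print(ok)
if ok: print(manip.finish_job())
```

```text
wrist 3158 [567.32 171.1   99.77] tilt [ 0.   -0.   99.77]
scene 109 [564.16 171.94 100.44] tilt [  0.06   0.04 100.44]
True
the job is handed in; nothing more can be done
None
```

I handed the job in at about 24 s: by my camera measurements the parallel is flush, the block sits level on both parallels, and the mallet stands upright where it was. The contact forces on the parallels could not be read, and the hand-in gave no verdict.

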